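# Roll the vial onto the reader's scan line and read it

## Robot

A 6-joint arm with a two-finger parallel gripper is mounted at the origin on the work surface. World frame = base frame: x ahead of the robot, y to its left, z up, the work surface at z = 0. Lengths are in m, angles in rad, forces in N, time in s.
With the tool pointing down it reaches from about 0.25 to 0.775 m from the base axis. Payload 4 kg.
Tool frame: the origin (TCP) lies midway between the tips of the shut fingers; the grasp point (between the pads) lies 19 mm behind it; z points along the fingers, y is the direction in which the jaws open and shut (so a half turn about z gives the same grasp; the last joint's range is limited). The gripper opens to 85 mm and grips with 20 to 120 N. Pads are 22 mm wide; open, the fingers measure 114 mm over their backs; the gripper's body (76 mm by 85 mm) begins 54 mm behind the grasp point. The pads swing forward as they close: fully open they stand 13 mm farther back than shut.
Start: joints at [1.114, 0.087, 1.371, -0, 1.684, -0.103], TCP at [0.191, 0.516, 0.231] pointing down, gripper open.
Joint ranges: [-3.1, 3.1], [-0.76, 2.03], [0.27, 2.55], [-1.08, 4.22], [0.17, 2.65], [-2.57, 2.57]. Speed limits (rad/s): [2.79, 2.79, 3.14, 3.14, 3.14, 3.14].

## Interface

Orientations are given as a unit quaternion [x, y, z, w].
In Python, from plant import robot gives the robot as it stands. The module is installed in compiled form; this text tells all that it offers.
- The arm moves only by the tool carry_out, never from a script. Its argument "steps" is a list of rows, each an object of numbers: "x", "y", "z": the shift along the tool's x, y, z in mm; "wx", "wy", "wz": the turn, a rotation vector about the tool's x, y, z in rad; "gripper": the opening, from -1 (shut) to 1 (fully open). In form: [{"x": .., "y": .., "z": .., "wx": .., "wy": .., "wz": .., "gripper": ..}, ...]. A call has 1 to 20 rows; each row shifts and turns the commanded pose from where the row before left it, along the tool's axes as they then stand; what a row does not reach is not made up. A row lasts 1/8 s, in which the tool goes at most 62.5 mm and 10.7 degrees, less where a joint would pass 70% of its speed; a pose out of reach is approached as far as the arm can. A call with a gripper value outside its range is refused whole. The fingers move at their own pace and stop on an object; the grip force is fixed at half the most. Time passes only in rows, so rows that do not move let the fingers close. It gives the time, the measured TCP pose, the force and the opening at its end, in the units of the state.
- robot.get_state(): the state, without advancing time (a new reading comes with each control period).
- robot.snapshot(name): name is "scene" or "top" or "wrist"; returns a dict with "frame" (420x560x3 uint8, blue, green, red), "fx", "fy", "cx", "cy" (pixels), "extrinsics" (4x4, takes a point from camera to world coordinates). Camera axes: x right, y down, z forward; pixel columns grow to the right and rows downward; lengths in m; the calibration is good to about 2 mm. A picture is of the moment at which its call begins. There is no depth.
- robot.hand_in(): hands the job in, once; it reports no verdict.
Trained networks look in a picture, given as the dict that the camera call returned (one of the last four; its "shot" number tells which), for a name from the list of things; names that differ only in an ending like _2 or _b are one class to them, and where a whole thing is asked for, a point or a joint stands for the part that bears it (a point fixed in the world has none). Each returns a list of dicts, best first, with "confidence" (0 to 1); they miss things now and then, are a little off and sometimes report something else, mostly with a low value. They report only what shows in the picture. A call takes as long as a camera call.
- robot.regions_of(picture, query): "mask" (420x560 bool, what is visible of it) and "rect" ([left, top, right, bottom] as shares, 0 to 1, of the picture: columns of its width, rows of its height, round what is visible of it).
- robot.landmark_of(picture, query): "position" ([column, row] as shares, 0 to 1, of the picture: columns of its width, rows of its height: a listed point, or the origin of a listed thing).
The state is a dict: "clock": time; "joint_positions": joint angles; "qvel": joint speeds; "joint_torque": joint torques, N m; "tcp_pos": TCP position; "orientation": TCP orientation; "ft_force": force on the tool from outside, world axes, zero at the start; "moment": the same for the moment, N m; "width": finger opening in m.
Only numpy, scipy, OpenCV 4.12 (cv2) and the standard library are available. Lean on these libraries where they do the work, as an engineer would, in place of code of your own. Each camera call takes 0.05 s, during which the arm holds its last target. There are 200 camera calls.

## Task

On the code reader's black pad lie two capped glass vials. Without pinching or lifting it, push the top of the blue-capped vial sideways with a fingertip, in several strokes if need be, to roll it across the pad until it lies along the red scan line, centred over the line, and rests there untouched; then press the reader's green key with a fingertip and let it come back up. Leave the white-capped vial and the things standing around the reader where they are.

Things in the scene. Friction and masses are not known exactly. Their poses are not given: they have to be found in the camera images.
- vial: vial to read, lying on its glass side, 61 mm long: glass part 43 mm long, 28 mm diameter, then neck and BLUE cap, 24 mm diameter, clear of the pad; 35 g; black rings on a white label. Origin on its axis at mid-length, 14 mm above the pad; x along the axis to the cap (away from the robot); z up at the start, turns as it rolls. A light fingertip moved along its top rolls it half as far as the tip goes, and it stops when the tip lifts; knocked, it rolls on 20 mm or so.
- read_vial: vial already read, to be left: the same size and lie as vial, with a WHITE cap; origin and axes alike. The two lie on opposite sides of the scan line (either way round), each with its axis 45 to 80 mm from the line and within 0.1 rad of its direction.
- reader: fixed code reader, a low white box. Origin on the bench under the pad's middle; x away from the robot (turned up to 0.3 rad), z up. Flat black pad 40 mm above the bench, x -60 to 60, y -160 to 160 mm; vials roll along y. A rim 10 mm wide, 6 mm above the pad, runs round its far side and both ends; the pale control strip, x -125 to -60 mm, is 10 mm above the pad.
- scan_line (a point): the middle of the red scan line, on the pad's surface: a flush stripe 7 mm wide that runs along the reader's x right across the pad, at y = 0 of the reader. Axes as the reader's.
- key_top (a point): centre of the top of the green read key, a rectangle 26 mm (reader's x) by 36 mm (y) on the control strip, at x -92 mm, y -60 mm, 56.5 mm above the bench when up, 6.5 mm proud of the strip. It moves down with the key.
- read_key (a joint): travel of the green read key: 0 up, 0.004 m fully down. Spring return; it begins to move at 1.5 N and is fully down at 5 N. The reader reads from about 0.0025 m on.
- spare_vial: a like vial standing upright on the bench beside or beyond the reader, yellow cap on top, 28 mm diameter, 61 mm high; origin at the centre of its underside, z up. Bystander.
- jar: specimen jar with a red lid standing on the bench beside or beyond the reader, 56 mm diameter at the lid, 66 mm high; origin at the centre of its underside, z up. Bystander.
- dish: lidded culture dish lying on the bench beside or beyond the reader, 62 mm diameter, 15 mm high, pale with a pink middle; origin at the centre of its underside, z up. Bystander.

How it is judged:
By the outcome, as a careful person would: the job done as asked, in the order asked, and still so for the second after the job is handed in, with the robot touching nothing.
It also fails if it takes over 58 s, if anything falls off the work surface, if the arm or the gripper's body presses on something with over 40 N, if the wrist force passes 120 N, or if a joint passes its speed limit or range.

## Working session

There is one attempt and no reset: what is moved stays moved. The work goes in short steps, Python scripts to look and compute and a tool call to move; the robot and the scene stay as the last step left them, time stands still between calls to the robot, and variables do not carry over. Pictures are saved under pics/ and viewed, about 8 in all and at most 12, crops included, and the job is handed in when it is done.

Besides the shell and the picture viewer there is one more tool, called after "Call:" as name([rows], argument=value, ...), one row to a line, values as JSON. carry_out: Moves the arm, as the interface text tells. Its arguments: {"type":"object","properties":{"steps":{"type":"array"}},"required":["steps"]}

```bash
mkdir -p pics; cat > h.py <<'E'
import numpy as np, cv2
from plant import robot
def ray(s,uv,z):
    T=np.array(s["extrinsics"]);h,w=s["frame"].shape[:2]
    d=T[:3,:3]@np.array([(uv[0]-s["cx"])/s["fx"],(uv[1]-s["cy"])/s["fy"],1]);o=T[:3,3]
    return o+d*(z-o[2])/d[2]
def lm(s,q,z):
    r=robot.landmark_of(s,q)
    out=[]
    for d in r[:2]:
        uv=(d["position"][0]*560,d["position"][1]*420)
        out.append((round(d["confidence"],2),np.round(uv,1),np.round(ray(s,uv,z),4)))
    return out
Z=dict(vial=.054,read_vial=.054,scan_line=.04,key_top=.0565,reader=0.0,spare_vial=0,jar=0,dish=0)
E
python3 - <<'E'
from h import *
st=robot.get_state();print({k:np.round(v,3) for k,v in st.items()})
fs=[]
for n in("top","scene"):
    s=robot.snapshot(n);fs.append(s["frame"])
    for q in Z: 
        print(n,q,lm(s,q,Z[q]))
cv2.imwrite("pics/1.png",fs[0]);cv2.imwrite("pics/2.png",fs[1])
E
```

```text
{'clock': np.float64(0.0), 'joint_positions': array([ 1.114,  0.088,  1.372, -0.   ,  1.684, -0.103]), 'qvel': array([ 0.001,  0.   , -0.001, -0.   , -0.001,  0.   ]), 'joint_torque': array([-0.0000e+00, -3.5187e+01, -3.1328e+01, -0.0000e+00,  1.1000e-02,
       -0.0000e+00]), 'tcp_pos': array([0.19 , 0.515, 0.23 ]), 'orientation': array([ 0.176,  0.984, -0.001, -0.   ]), 'ft_force': array([ 0.149, -0.462,  0.177]), 'moment': array([-0.009,  0.014,  0.073]), 'width': np.float64(0.085)}
top vial [(0.7, array([393.5, 223.7]), array([ 0.5922, -0.1995,  0.054 ]))]
top read_vial [(0.9, array([328.2, 239.3]), array([ 0.5603, -0.0642,  0.054 ]))]
top scan_line [(0.68, array([355.4, 234.6]), array([ 0.5716, -0.1225,  0.04  ]))]
top key_top [(0.79, array([396.3, 267.2]), array([ 0.503 , -0.1997,  0.0565]))]
top reader [(0.72, array([349. , 236.2]), array([ 0.5734, -0.115 ,  0.    ]))]
top spare_vial [(0.54, array([242.7, 274. ]), array([0.4922, 0.1167, 0.    ]))]
top jar [(0.93, array([304. , 185.3]), array([ 0.6888, -0.0181,  0.    ]))]
top dish [(0.65, array([457.3, 197.4]), array([ 0.659 ,
[... 170 characters left out ...]
ene read_vial [(0.91, array([237.2, 214.5]), array([ 0.5629, -0.068 ,  0.054 ]))]
scene scan_line [(0.84, array([217. , 228.6]), array([ 0.5656, -0.1158,  0.04  ])), (0.6, array([216.8, 246.6]), array([ 0.6149, -0.1408,  0.04  ]))]
scene key_top [(0.55, array([236.1, 213.4]), array([ 0.5615, -0.0696,  0.0565])), (0.52, array([164.7, 219.6]), array([ 0.5035, -0.1972,  0.0565]))]
scene reader [(0.65, array([220.2, 248.2]), array([ 0.5788, -0.1187,  0.    ]))]
scene spare_vial [(0.51, array([291.9, 189.6]), array([0.4764, 0.1292, 0.    ]))]
scene jar [(0.86, array([295.2, 259.3]), array([ 0.6884, -0.0118,  0.    ]))]
scene dish [(0.55, array([110.3, 326.8]), array([ 0.6565, -0.3551,  0.    ]))]
```

View pics/1.png

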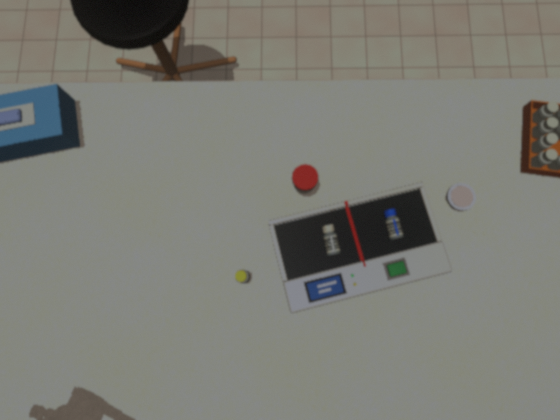

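View pics/2.png

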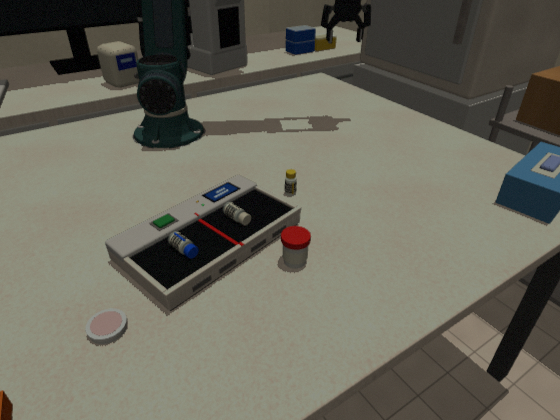

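Top view: blue vial at (394,223), white at (331,240), red line (347,203)–(364,265), key (397,268); the reader is turned about +0.28 rad. The blue vial lies on the −y side. I'll go above it.

Call:
carry_out([
  {"x":-43,"y":-36,"gripper":-1},
  {"x":-43,"y":-36,"gripper":-1},
  {"x":-43,"y":-36,"gripper":-1},
  {"x":-43,"y":-36,"gripper":-1},
  {"x":-43,"y":-36,"gripper":-1},
  {"x":-43,"y":-36,"gripper":-1},
  {"x":-43,"y":-36,"gripper":-1},
  {"x":-43,"y":-36,"gripper":-1},
  {"x":-43,"y":-36,"gripper":-1},
  {"x":-43,"y":-36,"gripper":-1},
  {"x":-43,"y":-36,"gripper":-1},
  {"x":-43,"y":-36,"gripper":-1},
  {"x":-43,"y":-36,"gripper":-1},
  {"x":-43,"y":-36,"gripper":-1},
  {"wz":0.157,"gripper":-1},
  {"wz":0.157,"gripper":-1},
  {"wz":0.157,"gripper":-1},
  {"wz":0.157,"gripper":-1},
  {"wz":0.157,"gripper":-1},
  {"wz":0.157,"gripper":-1},
])

```text
validation failed for argument at $.st...
```

```bash
cat >> h.py <<'E'
from scipy.spatial.transform import Rotation as R
def axes2(m):  # principal line of a mask, pixels
    p=np.argwhere(m)[:,::-1].astype(np.float32)
    vx,vy,x,y=cv2.fitLine(p,cv2.DIST_L2,0,.01,.01).ravel()
    return np.array([x,y]),np.array([vx,vy])
def red(s,cut=None):
    f=s["frame"].astype(int);m=(f[...,2]>90)&(f[...,2]>2.2*f[...,1])&(f[...,2]>2.2*f[...,0])
    n,l,stt,c=cv2.connectedComponentsWithStats(m.astype(np.uint8))
    return l,stt,c
def tool():
    st=robot.get_state();M=R.from_quat(st["orientation"]).as_matrix()
    return np.array(st["tcp_pos"]),M,st
E
python3 - <<'E'
from h import *
p,M,st=tool();print(st["clock"],p,M.round(3),st["joint_positions"],st["width"])
s=robot.snapshot("wrist");cv2.imwrite("pics/3.png",s["frame"]);print(np.round(s["extrinsics"],3),s["fx"])
for q in("vial","read_vial","scan_line","key_top"):print(q,lm(s,q,Z[q]))
l,stt,c=red(s);print([(i,stt[i],c[i]) for i in range(1,len(stt)) if stt[i][4]>100])
E
```

```text
0.9 [0.1905712  0.51595575 0.23134532] [[-0.938  0.346  0.   ]
 [ 0.346  0.938  0.   ]
 [-0.     0.    -1.   ]] [ 1.11391306e+00  8.72195170e-02  1.37067023e+00 -2.82961735e-05
  1.68360737e+00 -1.03113972e-01] 0.08547927100114375
[[ 0.347  0.89   0.295  0.114]
 [ 0.938 -0.33  -0.108  0.544]
 [ 0.001  0.314 -0.949  0.374]
 [ 0.     0.     0.     1.   ]] 359.75694941762225
vial []
read_vial []
scan_line []
key_top []
[]
```

View pics/3.png

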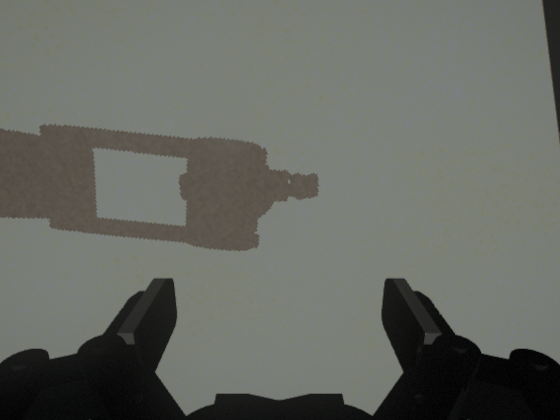

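The call was refused, probably because every row must carry all keys. The wrist picture shows only the bare bench and the open fingers. I'll repeat it in full.

Call:
carry_out([
  {"x":-43,"y":-36,"z":0,"wx":0,"wy":0,"wz":0,"gripper":-1},
  {"x":-43,"y":-36,"z":0,"wx":0,"wy":0,"wz":0,"gripper":-1},
  {"x":-43,"y":-36,"z":0,"wx":0,"wy":0,"wz":0,"gripper":-1},
  {"x":-43,"y":-36,"z":0,"wx":0,"wy":0,"wz":0,"gripper":-1},
  {"x":-43,"y":-36,"z":0,"wx":0,"wy":0,"wz":0,"gripper":-1},
  {"x":-43,"y":-36,"z":0,"wx":0,"wy":0,"wz":0,"gripper":-1},
  {"x":-43,"y":-36,"z":0,"wx":0,"wy":0,"wz":0,"gripper":-1},
  {"x":-43,"y":-36,"z":0,"wx":0,"wy":0,"wz":0,"gripper":-1},
  {"x":-43,"y":-36,"z":0,"wx":0,"wy":0,"wz":0,"gripper":-1},
  {"x":-43,"y":-36,"z":0,"wx":0,"wy":0,"wz":0,"gripper":-1},
  {"x":-43,"y":-36,"z":0,"wx":0,"wy":0,"wz":0,"gripper":-1},
  {"x":-43,"y":-36,"z":0,"wx":0,"wy":0,"wz":0,"gripper":-1},
  {"x":-43,"y":-36,"z":0,"wx":0,"wy":0,"wz":0,"gripper":-1},
  {"x":-43,"y":-36,"z":0,"wx":0,"wy":0,"wz":0,"gripper":-1},
  {"x":0,"y":0,"z":0,"wx":0,"wy":0,"wz":0.157,"gripper":-1},
  {"x":0,"y":0,"z":0,"wx":0,"wy":0,"wz":0.157,"gripper":-1},
  {"x":0,"y":0,"z":0,"wx":0,"wy":0,"wz":0.157,"gripper":-1},
  {"x":0,"y":0,"z":0,"wx":0,"wy":0,"wz":0.157,"gripper":-1},
  {"x":0,"y":0,"z":0,"wx":0,"wy":0,"wz":0.157,"gripper":-1},
  {"x":0,"y":0,"z":0,"wx":0,"wy":0,"wz":0.157,"gripper":-1},
])

```text
clock: 3.65
tcp_pos: [0.5807, -0.1654, 0.2312]
orientation: [0.606, 0.796, 0.0, -0.0]
ft_force: [-0.7, 0.1, 0.6]
width: 0.0006
```

```bash

python3 - <<'E'
from h import *
p,M,st=tool();print(st["clock"],p,M.round(3),st["joint_positions"],st["width"],st["ft_force"])
s=robot.snapshot("wrist");cv2.imwrite("pics/4.png",s["frame"]);print(np.round(s["extrinsics"],3))
for q in("vial","read_vial","scan_line","key_top"):print(q,lm(s,q,Z[q]))
l,stt,c=red(s);print([(i,stt[i],c[i]) for i in range(1,len(stt)) if stt[i][4]>100])
E
```

```text
3.65 [ 0.58068938 -0.16541173  0.23122555] [[-0.267  0.964 -0.   ]
 [ 0.964  0.267  0.   ]
 [ 0.    -0.    -1.   ]] [-3.71429989e-01  2.07682928e-01  1.23481783e+00  8.70129657e-05
  1.69918233e+00 -6.41207557e-01] 0.0006437074304197218 [-0.73461999  0.13187819  0.593241  ]
[[ 0.964  0.252  0.084  0.559]
 [ 0.266 -0.916 -0.302 -0.088]
 [ 0.001  0.313 -0.95   0.374]
 [ 0.     0.     0.     1.   ]]
vial [(0.56, array([279.2, 217.3]), array([ 0.5894, -0.1962,  0.054 ]))]
read_vial [(0.63, array([286.9,  66.2]), array([ 0.5602, -0.0668,  0.054 ]))]
scan_line [(0.84, array([286.5, 130.3]), array([ 0.5747, -0.1182,  0.04  ])), (0.35, array([284.5, 216.6]), array([ 0.5955, -0.1989,  0.04  ]))]
key_top [(0.69, array([184.5, 197. ]), array([ 0.5001, -0.1994,  0.0565]))]
[(1, array([ 432,    6,   71,   76, 4186], dtype=int32), array([466.75728619,  43.80721452])), (2, array([ 224,  125,  130,   11, 1074], dtype=int32), array([290.27281192, 130.09497207]))]
```

View pics/4.png

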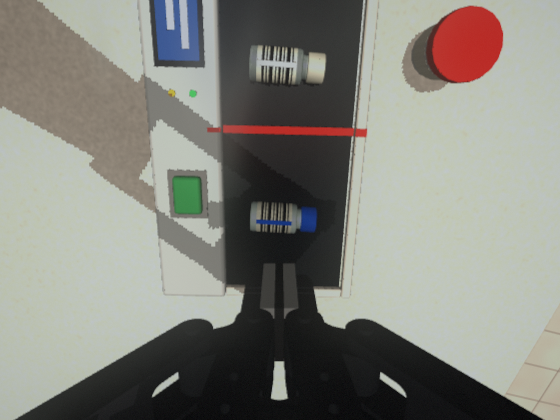

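Wrist view: blue vial (250–317, 218), red line at row 130, key at (187,195), white vial at (287,66). Now I'll measure the vial axis in the line's frame.

```bash
cat >> h.py <<'E'
def meas(s,save=None):
    f=s["frame"].astype(int)
    l,stt,c=red(s)
    ids=[i for i in range(1,len(stt)) if stt[i][4]>60 and max(stt[i][2]/stt[i][3],stt[i][3]/stt[i][2])>2]
    hsv=np.isin(l,ids)
    o,d=axes2(hsv); a=ray(s,o-50*d,.04);b=ray(s,o+50*d,.04)
    e=(b-a)[:2];e/=np.linalg.norm(e)
    if e[0]<0:e=-e
    n=np.array([-e[1],e[0]]);yaw=np.arctan2(e[1],e[0])
    sl=lm(s,"scan_line",.04)
    O=a[:2]+e*(np.dot((sl[0][2] if sl else ray(s,o,.04))[:2]-a[:2],e))
    res={"yaw":yaw,"O":O}
    for q in("vial","read_vial"):
        r=robot.regions_of(s,q)
        for k in r[:2]:
            m=k["mask"];o,d=axes2(m)
            # mid-row of each column of the mask
            P=np.argwhere(m)[:,::-1]@d
            off=(np.argwhere(m)[:,::-1]-o)@np.array([-d[1],d[0]])
            t=np.round(P).astype(int);lo,hi=np.percentile(t,[8,92])
            pts=[]
            for v in range(int(lo),int(hi)):
                w=off[t==v]
                if len(w)>3: pts.append(o+d*(v-o@d)+np.array([-d[1],d[0]])*(w.min()+w.max())/2)
            W=np.array([ray(s,x,.054)[:2] for x in pts])
            loc=np.c_[(W-O)@e,(W-O)@n]
            ex=np.array([(ray(s,o+d*(v-o@d),.054)[:2]-O)@e for v in(P.min(),P.max())])
            cf=np.polyfit(loc[:,0],loc[:,1],1)
            res[q+"_%.2f"%k["confidence"]]=dict(x=np.round(np.sort(ex)*1e3,1),y_mid=round(1e3*np.polyval(cf,ex.mean()),1),ang=round(cf[0],3),npix=int(m.sum()))
    p,M,st=tool()
    res["tcp_local"]=np.round(1e3*np.array([(p[:2]-O)@e,(p[:2]-O)@n,p[2]]),1)
    res["tool_y_minus_line"]=round(np.arctan2(M[1,1],M[0,1])-yaw,3)
    res["F"]=np.round(st["ft_force"],1);res["t"]=st["clock"]
    return res
E
python3 - <<'E'
from h import *
for k,v in meas(robot.snapshot("wrist")).items():print(k,v)
E
```

```text
yaw 0.2453765856775736
O [ 0.57423632 -0.11804705]
vial_0.74 {'x': array([-32.3,  30.5]), 'y_mid': np.float64(-80.2), 'ang': np.float64(-0.057), 'npix': 1808}
read_vial_0.81 {'x': array([-32.9,  31.1]), 'y_mid': np.float64(53.5), 'ang': np.float64(-0.054), 'npix': 2656}
tcp_local [ -5.3 -47.5 231.3]
tool_y_minus_line 0.03
F [-0.2 -0.8  1. ]
t 4.1
```

Call:
carry_out([
  {"x":0,"y":0,"z":0,"wx":0,"wy":0,"wz":0.087,"gripper":-1},
  {"x":-41,"y":0,"z":0,"wx":0,"wy":0,"wz":0,"gripper":-1},
  {"x":0,"y":0,"z":50,"wx":0,"wy":0,"wz":0,"gripper":-1},
  {"x":0,"y":0,"z":50,"wx":0,"wy":0,"wz":0,"gripper":-1},
  {"x":0,"y":0,"z":50,"wx":0,"wy":0,"wz":0,"gripper":-1},
  {"x":0,"y":0,"z":0,"wx":0,"wy":0,"wz":0,"gripper":-1},
])

```text
clock: 4.85
tcp_pos: [0.5847, -0.2041, 0.0757]
orientation: [0.637, 0.77, -0.002, -0.006]
ft_force: [-0.7, 0.5, 1.0]
width: -0.0001
```

```bash

python3 - <<'E'
from h import *
s=robot.snapshot("wrist");cv2.imwrite("pics/5.png",s["frame"])
for k,v in meas(s).items():print(k,v)
E
```

```text
yaw 0.24583572440015217
O [ 0.57493287 -0.11783101]
tcp_local [ -6.6 -89.8  85. ]
tool_y_minus_line -0.058
F [ 0.1 -0.4 -0. ]
t 5.05
```

View pics/5.png

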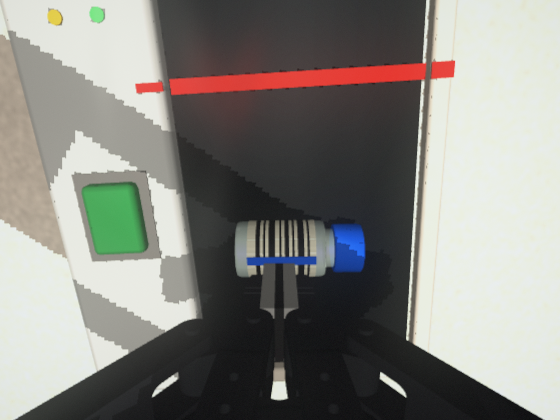

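The tip sits over the vial's rear side and the vial (236–364, 248) is parallel to the jaws' opening axis. The line runs from (170,86) to (430,71). I'll approach slowly.

Call:
carry_out([
  {"x":0,"y":0,"z":0,"wx":0,"wy":0,"wz":0,"gripper":-1},
  {"x":0,"y":0,"z":3,"wx":0,"wy":0,"wz":0,"gripper":-1},
  {"x":0,"y":0,"z":3,"wx":0,"wy":0,"wz":0,"gripper":-1},
  {"x":0,"y":0,"z":3,"wx":0,"wy":0,"wz":0,"gripper":-1},
  {"x":0,"y":0,"z":2,"wx":0,"wy":0,"wz":0,"gripper":-1},
  {"x":0,"y":0,"z":0,"wx":0,"wy":0,"wz":0,"gripper":-1},
])

```text
clock: 5.8
tcp_pos: [0.5881, -0.2056, 0.0698]
orientation: [0.638, 0.77, -0.0, -0.0]
ft_force: [-0.1, 0.6, -0.0]
width: 0.0005
```

Call:
carry_out([
  {"x":0,"y":0,"z":1,"wx":0,"wy":0,"wz":0,"gripper":-1},
  {"x":0,"y":0,"z":1,"wx":0,"wy":0,"wz":0,"gripper":-1},
  {"x":0,"y":0,"z":0,"wx":0,"wy":0,"wz":0,"gripper":-1},
])

```text
clock: 6.18
tcp_pos: [0.5883, -0.2057, 0.0682]
orientation: [0.638, 0.77, 0.0, -0.0]
ft_force: [0.6, 0.5, 0.2]
width: 0.0
```

Call:
carry_out([
  {"x":0,"y":0,"z":1,"wx":0,"wy":0,"wz":0,"gripper":-1},
  {"x":0,"y":0,"z":0,"wx":0,"wy":0,"wz":0,"gripper":-1},
])

```text
clock: 6.42
tcp_pos: [0.5886, -0.2059, 0.0679]
orientation: [0.638, 0.77, 0.0, 0.0]
ft_force: [-0.6, 0.9, 2.9]
width: 0.0003
```

Contact at about 3 N. First stroke.

Call:
carry_out([
  {"x":2,"y":0,"z":0,"wx":0,"wy":0,"wz":0,"gripper":-1},
  {"x":4,"y":0,"z":0,"wx":0,"wy":0,"wz":0,"gripper":-1},
  {"x":4,"y":0,"z":0,"wx":0,"wy":0,"wz":0,"gripper":-1},
  {"x":4,"y":0,"z":0,"wx":0,"wy":0,"wz":0,"gripper":-1},
  {"x":4,"y":0,"z":0,"wx":0,"wy":0,"wz":0,"gripper":-1},
  {"x":4,"y":0,"z":0,"wx":0,"wy":0,"wz":0,"gripper":-1},
  {"x":2,"y":0,"z":0,"wx":0,"wy":0,"wz":0,"gripper":-1},
  {"x":0,"y":0,"z":0,"wx":0,"wy":0,"wz":0,"gripper":-1},
])

```text
clock: 7.42
tcp_pos: [0.5836, -0.1818, 0.068]
orientation: [0.637, 0.77, -0.0, 0.0]
ft_force: [-2.3, -0.2, 5.1]
width: -0.0
```

```bash

python3 - <<'E'
from h import *
s=robot.snapshot("wrist");cv2.imwrite("pics/6.png",s["frame"])
for k,v in meas(s).items():print(k,v)
E
```

```text
yaw 0.24782158444315258
O [ 0.57280094 -0.11851461]
vial_0.58 {'x': array([-30.9,  33.5]), 'y_mid': np.float64(-62.5), 'ang': np.float64(-0.149), 'npix': 4895}
read_vial_0.73 {'x': array([-33. ,  31.9]), 'y_mid': np.float64(45.2), 'ang': np.float64(-0.026), 'npix': 4678}
tcp_local [ -5.1 -64.1  67.9]
tool_y_minus_line -0.06
F [-2.5 -0.5  5.2]
t 7.625
```

View pics/6.png

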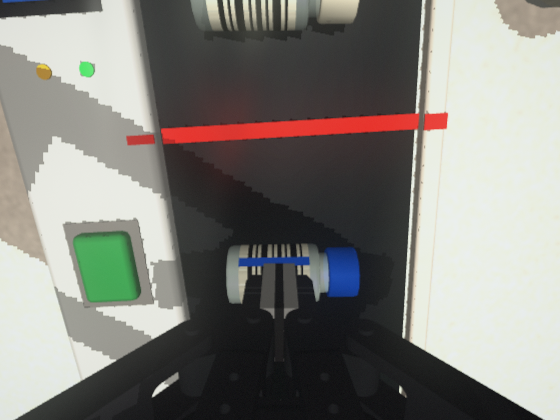

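Rolled cleanly: cap (327–359, mid-row 272), glass end mid-row 274, line (127,141)–(447,121). The vial is still parallel to the tool axis.

```bash
cat >> h.py <<'E'
def loc(s,uv,z,O=np.array([.5735,-.1182]),yaw=.246):
    e=np.array([np.cos(yaw),np.sin(yaw)]);n=np.array([-e[1],e[0]])
    w=ray(s,uv,z)[:2]-O
    return np.round(1e3*np.array([w@e,w@n]),1)
E
python3 - <<'E'
from h import *
s=robot.snapshot("wrist")
print(loc(s,(232,274),.054),loc(s,(345,272),.054),[loc(s,p,.04) for p in((180,135),(400,125))])
E
```

```text
[-29.1 -66.7] [ 25.9 -68.8] [array([-48.6,  -0.3]), array([53.8, -1.7])]
```

Call:
carry_out([
  {"x":2,"y":0,"z":0,"wx":0,"wy":0,"wz":-0.015,"gripper":-1},
  {"x":2,"y":0,"z":0,"wx":0,"wy":0,"wz":-0.015,"gripper":-1},
  {"x":2,"y":0,"z":0,"wx":0,"wy":0,"wz":-0.015,"gripper":-1},
  {"x":2,"y":0,"z":0,"wx":0,"wy":0,"wz":-0.015,"gripper":-1},
  {"x":0,"y":0,"z":0,"wx":0,"wy":0,"wz":0,"gripper":-1},
  {"x":0,"y":0,"z":-2,"wx":0,"wy":0,"wz":0,"gripper":-1},
  {"x":0,"y":0,"z":-6,"wx":0,"wy":0,"wz":0,"gripper":-1},
  {"x":-12,"y":0,"z":-7,"wx":0,"wy":0,"wz":0,"gripper":-1},
  {"x":-13,"y":0,"z":0,"wx":0,"wy":0,"wz":0,"gripper":-1},
  {"x":0,"y":0,"z":0,"wx":0,"wy":0,"wz":0,"gripper":-1},
  {"x":0,"y":0,"z":0,"wx":0,"wy":0,"wz":0,"gripper":-1},
])

```text
clock: 9.05
tcp_pos: [0.5881, -0.1986, 0.0818]
orientation: [0.614, 0.789, 0.0, -0.001]
ft_force: [0.5, -0.5, -0.3]
width: 0.0
```

```bash

cat >> h.py <<'E'
def cap(s):
    "midline of blue cap and of the glass butt, reader frame; automatic"
    f=s["frame"].astype(int);b=((f[...,0]>70)&(f[...,0]>2*f[...,1])&(f[...,0]>2.5*f[...,2])).astype(np.uint8)
    n,l,st_,c=cv2.connectedComponentsWithStats(b)
    i=max(range(1,n),key=lambda i:min(st_[i][2],st_[i][3]))
    x,y,w,h,a=st_[i];return x,y,w,h,a
E
python3 - <<'E'
from h import *
s=robot.snapshot("wrist");cv2.imwrite("pics/7.png",s["frame"])
for k,v in meas(s).items():print(k,v)
x,y,w,h,a=cap(s);print(x,y,w,h,a,loc(s,(x+w/2,y+h/2),.054))
E
```

```text
yaw 0.2463075214696244
O [ 0.5759311  -0.11752821]
vial_0.71 {'x': array([-34.8,  30.3]), 'y_mid': np.float64(-63.8), 'ang': np.float64(-0.037), 'npix': 6679}
vial_0.49 {'x': array([-128. ,   80.1]), 'y_mid': np.float64(-32.7), 'ang': np.float64(0.064), 'npix': 118790}
tcp_local [ -7.8 -81.2  82.1]
tool_y_minus_line 0.002
F [-0.3 -0.1 -0.3]
t 9.25
322 200 35 48 1329 [ 24.8 -64.5]
```

View pics/7.png

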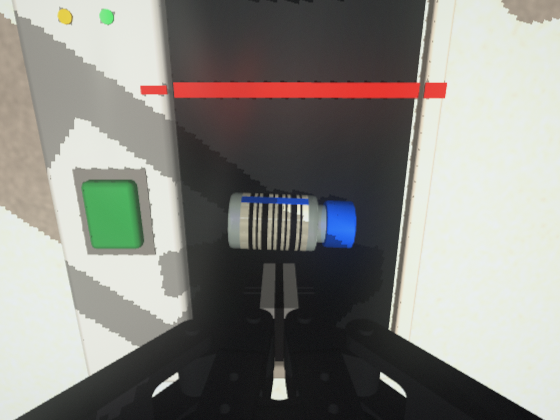

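Vial now at y ≈ −64 mm, about −0.035 rad to the line (cap mid-row 224, glass end mid-row 220). Turning during the stroke helps. Next stroke.

Call:
carry_out([
  {"x":9,"y":0,"z":4,"wx":0,"wy":0,"wz":0,"gripper":-1},
  {"x":0,"y":0,"z":5,"wx":0,"wy":0,"wz":0,"gripper":-1},
  {"x":0,"y":0,"z":3,"wx":0,"wy":0,"wz":0,"gripper":-1},
  {"x":0,"y":0,"z":1.5,"wx":0,"wy":0,"wz":0,"gripper":-1},
  {"x":0,"y":0,"z":1.3,"wx":0,"wy":0,"wz":0,"gripper":-1},
  {"x":0,"y":0,"z":0,"wx":0,"wy":0,"wz":0,"gripper":-1},
  {"x":2,"y":0,"z":0,"wx":0,"wy":0,"wz":-0.005,"gripper":-1},
  {"x":4,"y":0,"z":0,"wx":0,"wy":0,"wz":-0.005,"gripper":-1},
  {"x":4,"y":0,"z":0,"wx":0,"wy":0,"wz":-0.005,"gripper":-1},
  {"x":4,"y":0,"z":0,"wx":0,"wy":0,"wz":-0.005,"gripper":-1},
  {"x":4,"y":0,"z":0,"wx":0,"wy":0,"wz":-0.005,"gripper":-1},
  {"x":4,"y":0,"z":0,"wx":0,"wy":0,"wz":-0.005,"gripper":-1},
  {"x":4,"y":0,"z":0,"wx":0,"wy":0,"wz":-0.005,"gripper":-1},
  {"x":2,"y":0,"z":0,"wx":0,"wy":0,"wz":-0.005,"gripper":-1},
  {"x":0,"y":0,"z":0,"wx":0,"wy":0,"wz":0,"gripper":-1},
  {"x":0,"y":0,"z":-2,"wx":0,"wy":0,"wz":0,"gripper":-1},
  {"x":0,"y":0,"z":-6,"wx":0,"wy":0,"wz":0,"gripper":-1},
  {"x":-14,"y":0,"z":-7,"wx":0,"wy":0,"wz":0.04,"gripper":-1},
  {"x":0,"y":0,"z":0,"wx":0,"wy":0,"wz":0,"gripper":-1},
  {"x":0,"y":0,"z":0,"wx":0,"wy":0,"wz":0,"gripper":-1},
])

```text
clock: 11.75
tcp_pos: [0.5826, -0.1765, 0.0824]
orientation: [0.614, 0.789, 0.0, -0.0]
ft_force: [0.2, 0.2, 0.6]
width: 0.0001
```

```bash

cat >> h.py <<'E'
def ends(s):
    "vial midline at the cap and at the glass (same camera picture), from the network's mask"
    r=[k for k in robot.regions_of(s,"vial") if k["mask"].sum()<20000]
    x,y,w,h,a=cap(s)
    out={"cap":loc(s,(x+w/2,y+h/2),.054),"px":(x,y,w,h)}
    for k in r[:1]:
        m=k["mask"].copy();m[:, :]=m
        xs=np.where(m.any(0))[0];c0=xs.min()
        v=[(lambda q:(q.min()+q.max())/2)(np.where(m[:,c])[0]) for c in range(c0+3,c0+12)]
        out["butt"]=loc(s,(c0+7,np.median(v)),.054);out["bpx"]=(c0+7,np.median(v));out["conf"]=k["confidence"]
    return out
E
python3 - <<'E'
from h import *
s=robot.snapshot("wrist")
for k,v in meas(s).items():print(k,v)
print(ends(s))
E
```

```text
yaw 0.2501056221748631
O [ 0.57525732 -0.11783291]
vial_0.83 {'x': array([-34.5,  30.1]), 'y_mid': np.float64(-49.3), 'ang': np.float64(-0.038), 'npix': 6363}
read_vial_0.82 {'x': array([-35.2,  30.7]), 'y_mid': np.float64(49.7), 'ang': np.float64(-0.001), 'npix': 7098}
tcp_local [ -7.4 -58.1  82.2]
tool_y_minus_line -0.002
F [ 0.2 -0.6 -0.3]
t 11.95
{'cap': array([ 24.4, -50.4]), 'px': (np.int32(321), np.int32(216), np.int32(33), np.int32(47)), 'butt': array([-28.8, -49.1]), 'bpx': (np.int64(234), np.float64(237.0)), 'conf': 0.83}
```

Call:
carry_out([
  {"x":0,"y":0,"z":5,"wx":0,"wy":0,"wz":0,"gripper":-1},
  {"x":0,"y":0,"z":4,"wx":0,"wy":0,"wz":0,"gripper":-1},
  {"x":0,"y":0,"z":3,"wx":0,"wy":0,"wz":0,"gripper":-1},
  {"x":0,"y":0,"z":1.5,"wx":0,"wy":0,"wz":0,"gripper":-1},
  {"x":0,"y":0,"z":1.5,"wx":0,"wy":0,"wz":0,"gripper":-1},
  {"x":0,"y":0,"z":0,"wx":0,"wy":0,"wz":0,"gripper":-1},
  {"x":3,"y":0,"z":0,"wx":0,"wy":0,"wz":-0.01,"gripper":-1},
  {"x":4,"y":0,"z":0,"wx":0,"wy":0,"wz":-0.01,"gripper":-1},
  {"x":4,"y":0,"z":0,"wx":0,"wy":0,"wz":-0.01,"gripper":-1},
  {"x":4,"y":0,"z":0,"wx":0,"wy":0,"wz":-0.01,"gripper":-1},
  {"x":4,"y":0,"z":0,"wx":0,"wy":0,"wz":-0.01,"gripper":-1},
  {"x":4,"y":0,"z":0,"wx":0,"wy":0,"wz":-0.01,"gripper":-1},
  {"x":4,"y":0,"z":0,"wx":0,"wy":0,"wz":-0.01,"gripper":-1},
  {"x":3,"y":0,"z":0,"wx":0,"wy":0,"wz":-0.01,"gripper":-1},
  {"x":0,"y":0,"z":0,"wx":0,"wy":0,"wz":0,"gripper":-1},
  {"x":0,"y":0,"z":-2,"wx":0,"wy":0,"wz":0,"gripper":-1},
  {"x":0,"y":0,"z":-6,"wx":0,"wy":0,"wz":0,"gripper":-1},
  {"x":-14,"y":0,"z":-7,"wx":0,"wy":0,"wz":0.08,"gripper":-1},
  {"x":0,"y":0,"z":0,"wx":0,"wy":0,"wz":0,"gripper":-1},
  {"x":0,"y":0,"z":0,"wx":0,"wy":0,"wz":0,"gripper":-1},
])

```text
clock: 14.5
tcp_pos: [0.5781, -0.1603, 0.0817]
orientation: [0.614, 0.789, -0.0, -0.001]
ft_force: [0.5, -0.5, -0.1]
width: -0.0
```

```bash

python3 - <<'E'
from h import *
s=robot.snapshot("wrist");cv2.imwrite("pics/8.png",s["frame"])
for k,v in meas(s).items():print(k,v)
print(ends(s))
E
```

```text
yaw 0.24904171112341367
O [ 0.57597491 -0.11778094]
vial_0.87 {'x': array([-36. ,  29.3]), 'y_mid': np.float64(-33.8), 'ang': np.float64(-0.02), 'npix': 6306}
read_vial_0.87 {'x': array([-35.9,  30.2]), 'y_mid': np.float64(54.1), 'ang': np.float64(-0.056), 'npix': 9832}
tcp_local [ -8.  -41.8  82.1]
tool_y_minus_line -0.0
F [-0.4  0.5 -0.2]
t 14.7
{'cap': array([ 24. , -34.7]), 'px': (np.int32(322), np.int32(219), np.int32(31), np.int32(46)), 'butt': array([-29.7, -34.6]), 'bpx': (np.int64(233), np.float64(241.5)), 'conf': 0.87}
```

View pics/8.png

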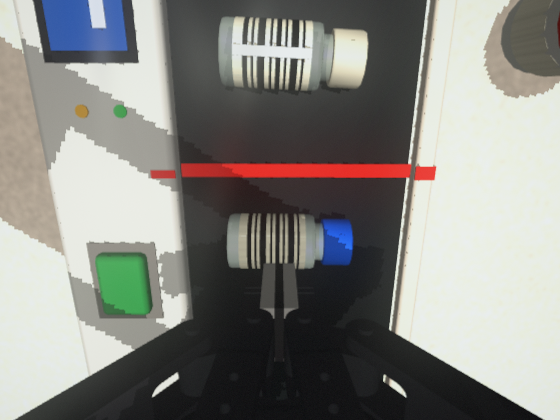

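The vial is now parallel to the line (glass mid-row 241.5, cap 242; line row 171–173), 34 mm short.

Call:
carry_out([
  {"x":0,"y":0,"z":5,"wx":0,"wy":0,"wz":0,"gripper":-1},
  {"x":0,"y":0,"z":4,"wx":0,"wy":0,"wz":0,"gripper":-1},
  {"x":0,"y":0,"z":3,"wx":0,"wy":0,"wz":0,"gripper":-1},
  {"x":0,"y":0,"z":1.5,"wx":0,"wy":0,"wz":0,"gripper":-1},
  {"x":0,"y":0,"z":1.5,"wx":0,"wy":0,"wz":0,"gripper":-1},
  {"x":0,"y":0,"z":0,"wx":0,"wy":0,"wz":0,"gripper":-1},
  {"x":3,"y":0,"z":0,"wx":0,"wy":0,"wz":-0.003,"gripper":-1},
  {"x":4,"y":0,"z":0,"wx":0,"wy":0,"wz":-0.003,"gripper":-1},
  {"x":4,"y":0,"z":0,"wx":0,"wy":0,"wz":-0.003,"gripper":-1},
  {"x":4,"y":0,"z":0,"wx":0,"wy":0,"wz":-0.003,"gripper":-1},
  {"x":4,"y":0,"z":0,"wx":0,"wy":0,"wz":-0.003,"gripper":-1},
  {"x":4,"y":0,"z":0,"wx":0,"wy":0,"wz":-0.003,"gripper":-1},
  {"x":4,"y":0,"z":0,"wx":0,"wy":0,"wz":-0.003,"gripper":-1},
  {"x":3,"y":0,"z":0,"wx":0,"wy":0,"wz":-0.003,"gripper":-1},
  {"x":0,"y":0,"z":0,"wx":0,"wy":0,"wz":0,"gripper":-1},
  {"x":0,"y":0,"z":-2,"wx":0,"wy":0,"wz":0,"gripper":-1},
  {"x":0,"y":0,"z":-6,"wx":0,"wy":0,"wz":0,"gripper":-1},
  {"x":-14,"y":0,"z":-7,"wx":0,"wy":0,"wz":0.024,"gripper":-1},
  {"x":0,"y":0,"z":0,"wx":0,"wy":0,"wz":0,"gripper":-1},
  {"x":0,"y":0,"z":0,"wx":0,"wy":0,"wz":0,"gripper":-1},
])

```text
clock: 17.25
tcp_pos: [0.5749, -0.1454, 0.0824]
orientation: [0.614, 0.789, 0.0, -0.0]
ft_force: [-0.1, -0.3, -0.9]
width: -0.0001
```

```bash

python3 - <<'E'
from h import *
s=robot.snapshot("wrist")
for k,v in meas(s).items():print(k,v)
print(ends(s))
E
```

```text
yaw 0.25267435650650355
O [ 0.57649497 -0.11773128]
vial_0.89 {'x': array([-36.1,  28.5]), 'y_mid': np.float64(-18.7), 'ang': np.float64(-0.025), 'npix': 6117}
read_vial_0.67 {'x': array([-36.2,  29.4]), 'y_mid': np.float64(54.1), 'ang': np.float64(-0.061), 'npix': 8883}
tcp_local [ -8.5 -25.9  82.2]
tool_y_minus_line -0.005
F [ 0.1 -0.5 -0.1]
t 17.45
{'cap': array([ 24.1, -19.5]), 'px': (np.int32(321), np.int32(219), np.int32(31), np.int32(45)), 'butt': array([-29.3, -19.3]), 'bpx': (np.int64(233), np.float64(241.0)), 'conf': 0.89}
```

Call:
carry_out([
  {"x":0,"y":0,"z":5,"wx":0,"wy":0,"wz":0,"gripper":-1},
  {"x":0,"y":0,"z":4,"wx":0,"wy":0,"wz":0,"gripper":-1},
  {"x":0,"y":0,"z":3,"wx":0,"wy":0,"wz":0,"gripper":-1},
  {"x":0,"y":0,"z":1.5,"wx":0,"wy":0,"wz":0,"gripper":-1},
  {"x":0,"y":0,"z":1.5,"wx":0,"wy":0,"wz":0,"gripper":-1},
  {"x":0,"y":0,"z":0,"wx":0,"wy":0,"wz":0,"gripper":-1},
  {"x":3,"y":0,"z":0,"wx":0,"wy":0,"wz":-0.004,"gripper":-1},
  {"x":4,"y":0,"z":0,"wx":0,"wy":0,"wz":-0.004,"gripper":-1},
  {"x":4,"y":0,"z":0,"wx":0,"wy":0,"wz":-0.004,"gripper":-1},
  {"x":4,"y":0,"z":0,"wx":0,"wy":0,"wz":-0.004,"gripper":-1},
  {"x":4,"y":0,"z":0,"wx":0,"wy":0,"wz":-0.004,"gripper":-1},
  {"x":3,"y":0,"z":0,"wx":0,"wy":0,"wz":-0.004,"gripper":-1},
  {"x":2,"y":0,"z":0,"wx":0,"wy":0,"wz":-0.004,"gripper":-1},
  {"x":0,"y":0,"z":0,"wx":0,"wy":0,"wz":0,"gripper":-1},
  {"x":0,"y":0,"z":-2,"wx":0,"wy":0,"wz":0,"gripper":-1},
  {"x":0,"y":0,"z":-6,"wx":0,"wy":0,"wz":0,"gripper":-1},
  {"x":-11,"y":0,"z":-7,"wx":0,"wy":0,"wz":0.028,"gripper":-1},
  {"x":0,"y":0,"z":0,"wx":0,"wy":0,"wz":0,"gripper":-1},
  {"x":0,"y":0,"z":0,"wx":0,"wy":0,"wz":0,"gripper":-1},
])

```text
clock: 19.88
tcp_pos: [0.5717, -0.1328, 0.0824]
orientation: [0.614, 0.789, 0.0, -0.0]
ft_force: [0.7, -0.4, 0.1]
width: -0.0002
```

```bash

python3 - <<'E'
from h import *
s=robot.snapshot("wrist");cv2.imwrite("pics/9.png",s["frame"])
for k,v in meas(s).items():print(k,v)
print(ends(s))
E
```

```text
yaw 0.2589948849102401
O [ 0.57596299 -0.11790545]
vial_0.81 {'x': array([-35.9,  29.1]), 'y_mid': np.float64(-6.3), 'ang': np.float64(-0.021), 'npix': 6249}
vial_0.50 {'x': array([104.8, 106.4]), 'y_mid': np.float64(66.9), 'ang': np.float64(-2.63), 'npix': 5360}
read_vial_0.66 {'x': array([-35.2,  30.2]), 'y_mid': np.float64(54.0), 'ang': np.float64(-0.069), 'npix': 8178}
tcp_local [ -7.9 -12.8  82.2]
tool_y_minus_line -0.011
F [-0.5  0.5 -0. ]
t 20.075
{'cap': array([24.2, -7.3]), 'px': (np.int32(321), np.int32(220), np.int32(31), np.int32(46)), 'butt': array([-29.8,  -7.6]), 'bpx': (np.int64(232), np.float64(243.5)), 'conf': 0.81}
```

View pics/9.png

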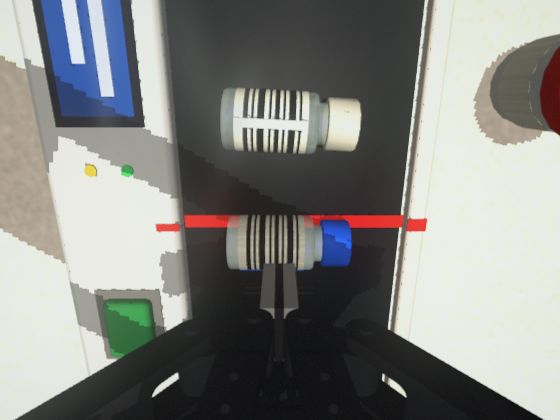

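Line row about 221, vial mid-row 243: about 7 mm short. Final short stroke, then lift clear.

Call:
carry_out([
  {"x":0,"y":0,"z":5,"wx":0,"wy":0,"wz":0,"gripper":-1},
  {"x":0,"y":0,"z":4,"wx":0,"wy":0,"wz":0,"gripper":-1},
  {"x":0,"y":0,"z":3,"wx":0,"wy":0,"wz":0,"gripper":-1},
  {"x":0,"y":0,"z":1.5,"wx":0,"wy":0,"wz":0,"gripper":-1},
  {"x":0,"y":0,"z":1.5,"wx":0,"wy":0,"wz":0,"gripper":-1},
  {"x":0,"y":0,"z":0,"wx":0,"wy":0,"wz":0,"gripper":-1},
  {"x":2,"y":0,"z":0,"wx":0,"wy":0,"wz":-0.004,"gripper":-1},
  {"x":3,"y":0,"z":0,"wx":0,"wy":0,"wz":-0.004,"gripper":-1},
  {"x":3,"y":0,"z":0,"wx":0,"wy":0,"wz":-0.004,"gripper":-1},
  {"x":3,"y":0,"z":0,"wx":0,"wy":0,"wz":-0.004,"gripper":-1},
  {"x":2,"y":0,"z":0,"wx":0,"wy":0,"wz":-0.004,"gripper":-1},
  {"x":0,"y":0,"z":0,"wx":0,"wy":0,"wz":0,"gripper":-1},
  {"x":0,"y":0,"z":-2,"wx":0,"wy":0,"wz":0,"gripper":-1},
  {"x":0,"y":0,"z":-6,"wx":0,"wy":0,"wz":0,"gripper":-1},
  {"x":-20,"y":0,"z":-17,"wx":0,"wy":0,"wz":0.02,"gripper":-1},
  {"x":-30,"y":0,"z":-20,"wx":0,"wy":0,"wz":0,"gripper":-1},
  {"x":-20,"y":0,"z":-10,"wx":0,"wy":0,"wz":0,"gripper":-1},
  {"x":0,"y":0,"z":0,"wx":0,"wy":0,"wz":0,"gripper":-1},
  {"x":0,"y":0,"z":0,"wx":0,"wy":0,"wz":0,"gripper":-1},
])

```text
clock: 22.5
tcp_pos: [0.5855, -0.1868, 0.1214]
orientation: [0.614, 0.789, 0.0, -0.001]
ft_force: [0.0, 0.5, -0.8]
width: 0.0001
```

```bash

python3 - <<'E'
from h import *
s=robot.snapshot("wrist");cv2.imwrite("pics/10.png",s["frame"])
for k,v in meas(s).items():print(k,v)
print(ends(s),loc(s,(200,1),.04))
l,stt,c=red(s)
for i in range(1,len(stt)):
    if stt[i][4]>60: print(stt[i],c[i].round(1),loc(s,c[i],.04))
for q in("key_top","scan_line"):print(q,lm(s,q,Z[q]))
print(np.round(np.array(s["extrinsics"])[:3,3],4))
E
```

```text
yaw 0.24667783233128354
O [ 0.5733463  -0.11850384]
vial_0.65 {'x': array([-32.6,  31.5]), 'y_mid': np.float64(0.2), 'ang': np.float64(-0.011), 'npix': 5309}
vial_0.20 {'x': array([-141.9,   73.8]), 'y_mid': np.float64(-26.8), 'ang': np.float64(-0.002), 'npix': 91308}
read_vial_0.67 {'x': array([-32.6,  32.9]), 'y_mid': np.float64(48.6), 'ang': np.float64(0.006), 'npix': 4275}
tcp_local [ -4.7 -69.1 121.7]
tool_y_minus_line 0.002
F [ 0.1 -0.6  0.3]
t 22.7
{'cap': array([23.9, -0.4]), 'px': (np.int32(317), np.int32(92), np.int32(28), np.int32(43)), 'butt': array([-28.7,   0.3]), 'bpx': (np.int64(238), np.float64(112.0)), 'conf': 0.65} [-49.2  58.7]
[533   0  27  22 404] [549.    8.2] [144.   55.5]
[194 106  37  12 444] [212.  111.5] [-45.9  -0.1]
[346 106  46  13 588] [368.1 111.9] [48.1 -0.2]
[395 107  18  12 190] [403.4 112.1] [69.4 -0.3]
[168 109  21   7 124] [178.6 112.4] [-66.1  -0.7]
key_top [(0.75, array([137.3, 212.9]), array([ 0.4988, -0.1979,  0.0565]))]
scan_line []
[ 0.5653 -0.1088  0.2643]
```

View pics/10.png

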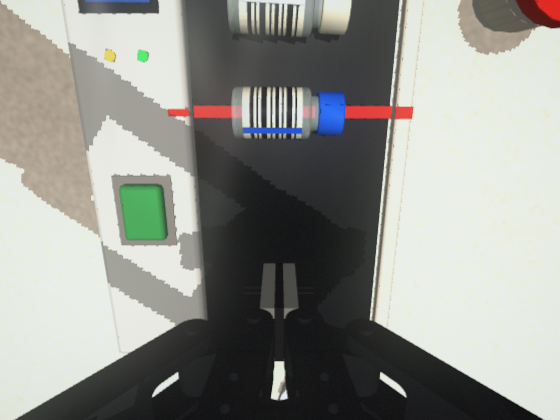

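The vial is centred: line row 112, vial mid-row 112–113, angle about −0.01 rad, offset under 0.5 mm. The key is at (142,212). Next I'll go above the key.

Call:
carry_out([
  {"x":3,"y":-29,"z":0,"wx":0,"wy":0,"wz":0,"gripper":-1},
  {"x":3,"y":-29,"z":0,"wx":0,"wy":0,"wz":0,"gripper":-1},
  {"x":3,"y":-29,"z":10,"wx":0,"wy":0,"wz":0,"gripper":-1},
  {"x":0,"y":0,"z":20,"wx":0,"wy":0,"wz":0,"gripper":-1},
  {"x":0,"y":0,"z":20,"wx":0,"wy":0,"wz":0,"gripper":-1},
  {"x":0,"y":0,"z":7,"wx":0,"wy":0,"wz":0,"gripper":-1},
  {"x":0,"y":0,"z":0,"wx":0,"wy":0,"wz":0,"gripper":-1},
  {"x":0,"y":0,"z":0,"wx":0,"wy":0,"wz":0,"gripper":-1},
  {"x":0,"y":0,"z":0,"wx":0,"wy":0,"wz":0,"gripper":-1},
])

```text
clock: 23.98
tcp_pos: [0.5002, -0.2006, 0.0665]
orientation: [0.614, 0.789, 0.0, 0.001]
ft_force: [0.7, 0.5, -0.8]
width: 0.0007
```

```bash

python3 - <<'E'
from h import *
s=robot.snapshot("wrist");cv2.imwrite("pics/11.png",s["frame"])
p,M,st=tool();print(p,M.round(3),st["ft_force"])
print(lm(s,"key_top",.0565))
E
```

```text
[ 0.50005116 -0.20052925  0.06630165] [[-0.246  0.969  0.001]
 [ 0.969  0.246 -0.001]
 [-0.001  0.001 -1.   ]] [-0.6431929  -0.17170732  0.64909541]
[(0.58, array([279.7, 264.4]), array([ 0.4994, -0.1972,  0.0565]))]
```

View pics/11.png

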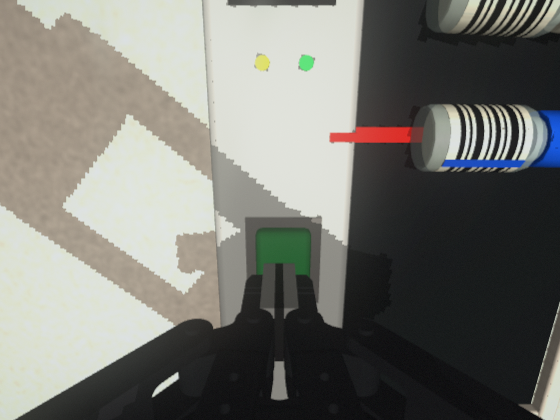

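The fingertip is above the key's middle (key 256–310 columns). Press slowly.

Call:
carry_out([
  {"x":2,"y":0,"z":5,"wx":0,"wy":0,"wz":0,"gripper":-1},
  {"x":0,"y":0,"z":4,"wx":0,"wy":0,"wz":0,"gripper":-1},
  {"x":0,"y":0,"z":2,"wx":0,"wy":0,"wz":0,"gripper":-1},
  {"x":0,"y":0,"z":1.5,"wx":0,"wy":0,"wz":0,"gripper":-1},
  {"x":0,"y":0,"z":1,"wx":0,"wy":0,"wz":0,"gripper":-1},
  {"x":0,"y":0,"z":0,"wx":0,"wy":0,"wz":0,"gripper":-1},
])

```text
clock: 24.82
tcp_pos: [0.4989, -0.1982, 0.0526]
orientation: [0.614, 0.789, 0.0, -0.0]
ft_force: [-2.6, 2.3, 5.0]
width: 0.0002
```

5.0 N and 3.9 mm down: the key is pressed. Hold briefly and lift away.

Call:
carry_out([
  {"x":0,"y":0,"z":0.4,"wx":0,"wy":0,"wz":0,"gripper":-1},
  {"x":0,"y":0,"z":0,"wx":0,"wy":0,"wz":0,"gripper":-1},
  {"x":0,"y":0,"z":-3,"wx":0,"wy":0,"wz":0,"gripper":-1},
  {"x":0,"y":0,"z":-5,"wx":0,"wy":0,"wz":0,"gripper":-1},
  {"x":0,"y":0,"z":-20,"wx":0,"wy":0,"wz":0,"gripper":-1},
  {"x":-10,"y":0,"z":-30,"wx":0,"wy":0,"wz":0,"gripper":-1},
  {"x":-20,"y":10,"z":-40,"wx":0,"wy":0,"wz":0,"gripper":-1},
  {"x":0,"y":20,"z":-30,"wx":0,"wy":0,"wz":0,"gripper":-1},
  {"x":0,"y":0,"z":0,"wx":0,"wy":0,"wz":0,"gripper":-1},
  {"x":0,"y":0,"z":0,"wx":0,"wy":0,"wz":0,"gripper":-1},
  {"x":0,"y":0,"z":0,"wx":0,"wy":0,"wz":0,"gripper":-1},
])

```text
clock: 26.2
tcp_pos: [0.5341, -0.2197, 0.1773]
orientation: [0.614, 0.789, -0.0, -0.002]
ft_force: [0.3, -0.3, 0.4]
width: -0.0002
```

```bash

python3 - <<'E'
from h import *
s=robot.snapshot("wrist");cv2.imwrite("pics/12.png",s["frame"])
for k,v in meas(s).items():print(k,v)
print(ends(s))
E
```

```text
yaw 0.24896521063009877
O [ 0.56982137 -0.11904545]
vial_0.57 {'x': array([-28.5,  37. ]), 'y_mid': np.float64(-0.1), 'ang': np.float64(-0.006), 'npix': 3740}
read_vial_0.68 {'x': array([-28.1,  36.9]), 'y_mid': np.float64(44.5), 'ang': np.float64(0.002), 'npix': 1566}
tcp_local [-58.7 -89.2 178.7]
tool_y_minus_line -0.001
F [ 0.4 -0.6 -0.5]
t 26.4
{'cap': array([24.8, -0.2]), 'px': (np.int32(392), np.int32(62), np.int32(28), np.int32(36)), 'butt': array([-27.3,   0.1]), 'bpx': (np.int64(331), np.float64(79.5)), 'conf': 0.57}
```

View pics/12.png

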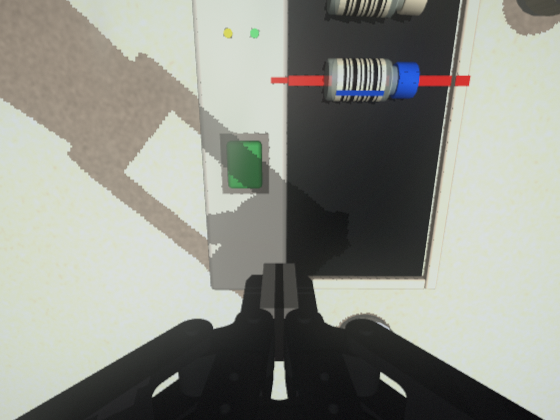

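The vial lies on the line (vial and line both at row 80), the key is up and free, and the arm is clear. Handing in.

```bash
python3 -c "
from plant import robot
print(robot.hand_in())"
```

```text
the job is handed in; nothing more can be done
None
```

I rolled the blue-capped vial about 80 mm onto the red scan line, pressed the green key once, let it come back up, and handed the job in at about 26.4 s of the 58 s allowed.

- **Rolling:** It took five lifted strokes along the vial's top, the first pausing part-way. I used the shut fingertips with light contact, and the highest reading I took was 5 N. I turned the tool slightly during the strokes to bring the vial parallel to the line.
- **Vial position:** The last look showed the vial within about 0.3 mm of the line's centre and about −0.01 rad off its direction. It lay untouched there, and the look just before the key press agreed.
- **Key:** The force was 5.0 N with the tip 3.9 mm below the key's rest height, and I pushed slightly further after that reading. In the last picture the key looks up, though I did not measure its height.
- **White vial and bystanders:** Nothing touched the white-capped vial. The position readings for it varied between 45 and 54 mm from the line, most of all where it was cut off by the picture's edge. I put that down to measurement noise, not movement. I did not take a final overall picture of the bystanders; the tool never went near them at their height.

The first move call was refused because its rows left out some keys, so nothing moved then.

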